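Stand up the tipped jar and unscrew its cap

TASK

The tall square jar has tipped over in the jar rack: stand it upright in the rack, still between its two neighbours. Then unscrew its tight cap anticlockwise while the rack's side walls keep the jar from turning, and as soon as the thread lets go lift the cap straight up and finish still holding it level about two centimetres clear above the open jar, with the jar left standing in the rack; do not carry the cap away or put it down. Leave the neighbours in the rack, the gear and the screwdriver where they are.

Things in the scene. Friction and masses are not known exactly. Their poses are not given: they have to be found in the camera images.
- rack: black plastic trough fixed to the bench, 362 x 72 mm outside, long along its own x; inside 350 x 60 mm, floor top 4 mm and wall tops 20 mm above the bench. Origin: centre of its underside. Its walls stop the square jar from turning (2 mm play each side). A low neighbour stands at each end; the tall jar lies between them along the rack, cap towards the rack's +x.
- jar: the tall jar, loose: white plastic, square body 56 x 56 mm, 70 mm high, then a round neck (18.5 mm radius, thread out to 23 mm) up to 85 mm; 99 mm high with its cap on; 0.21 to 0.34 kg. Origin: centre of its underside; its z points from the foot to the cap (level at the start).
- cap: the tall jar's screw cap: blue ribbed plastic, 54 mm diameter, 25 mm high (top 10 mm solid, below it a hollow skirt), 35 g. Origin: centre of its lower rim; z points out through its top. Screwed on, its rim is 74 mm above the jar's foot. Right-hand thread: unscrews anticlockwise seen from above.
- jar_mouth (a point): middle of the jar's neck top, 85 mm above the foot, under the cap. Coarse thread, tight (0.2 to 0.4 N m; a sprung seal pushes the cap with 10 N). Turned, the cap climbs 2.5 mm and is free after about 1.0 rad; from 1.1 to 2.2 rad it lifts straight off (1.4 is good), beyond that it hooks under the next ramp. The freed seal stands 94 mm above the foot: the cap is clear above it.
- cap_grip (a point): point on the cap's axis 15 mm above its lower rim (10 mm below its top): where to grip it.
- short_jar: neighbour in the rack, at either end: low square jar of the same kind, 54 x 54 mm, 42 mm high with its round cap on (51 mm diameter). Origin: centre of its underside. Leave it.
- cup: neighbour in the rack, at the other end: open square white cup 54 x 54 mm, 38 mm high. Origin: centre of its underside. Leave it.
- gear: bystander on the bench: blue printed gear, 82 mm diameter, 10 mm thick with a hub to 24 mm. Origin: centre of its underside.
- driver: bystander on the bench: screwdriver lying along its own x, about 200 mm long.
Things that resemble listed ones, but are neither listed nor needed, are in the scene too. What is shaped like the cap but green, orange or turquoise is not meant.

How it is judged:
By the outcome, as a careful person would: the job done as asked, in the order asked, and still so for the second after the job is handed in, while the arm keeps its last pose, push and grip.
It also fails if it takes over 48 s, if anything falls off the work surface, if the arm or the gripper's body presses on something with over 40 N, if the wrist force passes 120 N, or if a joint passes its speed limit or range.

ROBOT

A 7-joint arm with a two-finger parallel gripper is mounted at the origin on the work surface. World frame = base frame: x ahead of the robot, y to its left, z up, the work surface at z = 0. Lengths are in m, angles in rad, forces in N, time in s.
With the tool pointing down it reaches from about 0.4 to 0.85 m from the base axis. Payload 10.4 kg.
Tool frame: the origin (TCP) lies on the centre line of the jaws, within the pads' length; the fingertips stand 11 mm ahead of it and the grasp point (between the pads) lies 8 mm behind it (tip_reach is the distance from the TCP to the fingertips, in m); z points along the fingers, y is the line along which they close (so a half turn about z gives the same grasp; the last joint's range is limited). The gripper opens to 85 mm and grips with 20 to 120 N. Pads are 22 mm wide; open, the fingers measure 114 mm over their backs; the gripper's body (76 mm by 85 mm) begins 54 mm behind the grasp point. The pads swing forward as they close: fully open they stand 13 mm farther back than shut.
Start: joints at [1.325, 0.332, -0.065, 1.46, 0.022, 1.35, -0.088], TCP at [0.138, -0.61, 0.242] pointing down, gripper open.
Joint ranges: [-2.6, 2.6], [-0.5, 2.12], [-1.47, 1.34], [0.16, 2.42], [-1.27, 4.41], [0.06, 2.06], [-2.6, 2.6]. Speed limits (rad/s): [2.22, 2.22, 2.79, 2.79, 3.14, 3.14, 3.14].

INTERFACE

Orientations are given as a unit quaternion [x, y, z, w].
In Python, from workcell import get_obs, camera, hand_in, tip_reach gives the robot as it stands. The module is installed in compiled form; this text tells all that it offers.
- The arm moves only by the tool move_arm, never from a script. Its argument "plan" is a list of rows, each an object with "delta_pos": the shift along the tool's x, y, z in shares of 600 mm (1.0 is 600 mm), a list of three; "turn": the turn, a rotation vector about the tool's x, y, z in fractions of the full range, 1 being 2 rad, a list of three; "fingers": the closure, from 0 (fully open) to 1 (shut). A call has 1 to 12 rows; each row is the pose to reach, as a shift and turn from the pose commanded when the call began, along the tool's axes at that moment; what a row does not reach only later rows make up. A row lasts 1/8 s, in which the tool goes at most 62.5 mm and 10.7 degrees, less where a joint would pass 70% of its speed; a pose out of reach is approached as far as the arm can. A call with a gripper value outside its range is refused whole. The fingers move at their own pace and stop on an object; "force" is the grip in N (left out, the last holds). Time passes only in rows, so rows that repeat a pose let the fingers close. It gives the time, the measured TCP pose, the force, the opening and the grip force at its end, in the units of the state.
- get_obs(): the state, without advancing time (a new reading comes with each control period).
- camera(name): name is "scene" or "top" or "wrist"; returns a dict with "color" (420x560x3 uint8, red, green, blue), "range_z" (420x560 float32, m along the optical axis (not along the pixel's ray), 0 where there is no reading), "fx", "fy", "cx", "cy" (pixels), "R" (3x3) and "t" (3): a world point X has camera coordinates R X + t; the wrist camera has in their place "tool_from_camera" (4x4, takes a point from camera to tool coordinates, whose origin is the TCP and whose axes are the flange's). Camera axes: x right, y down, z forward; pixel columns grow to the right and rows downward; lengths in m; the calibration is good to about 2 mm. The wrist camera is an equidistant fisheye: a pixel r from the principal point sees the ray r / f radians off the axis. A picture is of the moment at which its call begins: read the wrist's pose just before it.
- hand_in(): hands the job in; it is judged then, once.
The state is a dict: "clock": time; "joint_pos": joint angles; "joint_velocities": joint speeds; "tau": joint torques, N m; "position": TCP position; "ee_rot": TCP orientation; "ft_force": force on the tool from outside, world axes, zero at the start; "torque": the same for the moment, N m; "grip_width": opening from 0.0 (shut) to 1.0 (fully open); "grasp_force": force on a finger pad.
Only numpy, scipy, OpenCV 4.12 (cv2) and the standard library are available. Lean on these libraries where they do the work, as an engineer would, in place of code of your own. Each camera call takes 0.05 s, during which the arm holds its last target. There are 200 camera calls.

## Working session

There is one attempt and no reset: what is moved stays moved. The work goes in short steps, Python scripts to look and compute and a tool call to move; the robot and the scene stay as the last step left them, time stands still between calls to the robot, and variables do not carry over. Pictures are saved under pics/ and viewed, at most 10 in all, crops included, and the job is handed in when it is done.

Besides the shell and the picture viewer there is one more tool, called after "Request:" by a JSON object that holds its "op" and its "data", one argument or row to a line. move_arm: Moves the arm, as the interface text tells. Its arguments: {"type":"object","properties":{"plan":{"type":"array","items":{"type":"object","properties":{"delta_pos":{"type":"array","items":{"type":"number"}},"turn":{"type":"array","items":{"type":"number"}},"fingers":{"type":"number"}}}},"force":{"type":"number"}},"required":["plan"]}

```bash
mkdir -p pics; cat > h.py <<'E'
import numpy as np, cv2
from workcell import get_obs, camera, hand_in, tip_reach
def cloud(c):
    z=c["range_z"]; v,u=np.indices(z.shape)
    P=np.stack([(u-c["cx"])/c["fx"]*z,(v-c["cy"])/c["fy"]*z,z],-1)
    W=(P-np.array(c["t"]))@np.array(c["R"])
    W[z==0]=np.nan
    return W
def save(c,n,crop=None,s=1):
    im=c["color"][:,:,::-1]
    if crop: im=im[crop[1]:crop[3],crop[0]:crop[2]]
    cv2.imwrite("pics/"+n,cv2.resize(im,None,fx=s,fy=s,interpolation=cv2.INTER_CUBIC))
E
python3 - <<'E'
from h import *
import pickle
print(get_obs(),tip_reach)
d={n:camera(n) for n in("scene","top")}
pickle.dump(d,open("d.pkl","wb"))
for n in d:
    save(d[n],n+"0.png",s=1.4); print(n,d[n]["R"],d[n]["t"],d[n]["fx"])
E
```

```text
{'clock': 0.0, 'joint_pos': array([ 1.32541424,  0.33288066, -0.06473466,  1.46095412,  0.02158543,
        1.34990662, -0.08851063]), 'joint_velocities': array([-0.00113307, -0.00128891, -0.0007638 ,  0.00170284,  0.00104801,
       -0.0014298 ,  0.00022152]), 'tau': array([ 4.01588632e-04, -6.25440717e+01,  4.94728459e-02, -3.91617107e+01,
        1.63824140e-02,  9.66484426e-03,  9.91041361e-06]), 'position': array([ 0.13802779, -0.60918937,  0.24150441]), 'ee_rot': array([ 9.93799934e-01,  1.11180771e-01, -1.01983197e-04, -7.19688560e-04]), 'ft_force': array([-0.18386768,  0.09653358,  0.37462236]), 'torque': array([-0.01702546, -0.01489226,  0.01250086]), 'grasp_force': 0.0, 'grip_width': 1.0023789217088366} 0.011
scene [[-0.76330992  0.64602856  0.00224918]
 [ 0.47210932  0.56018678 -0.68066406]
 [-0.44098838 -0.51849577 -0.73259224]] [ 0.40713162 -0.21487201  1.67695962] 518.0756132209247
top [[ 0.02732636 -0.99956866  0.01075934]
 [-0.98635189 -0.02871019 -0.16212857]
 [ 0.16236754 -0.00618211 -0.98671098]] [-0.03419734  0.53786029  1.29900697] 475.06501466678003
```

View pics/scene0.png

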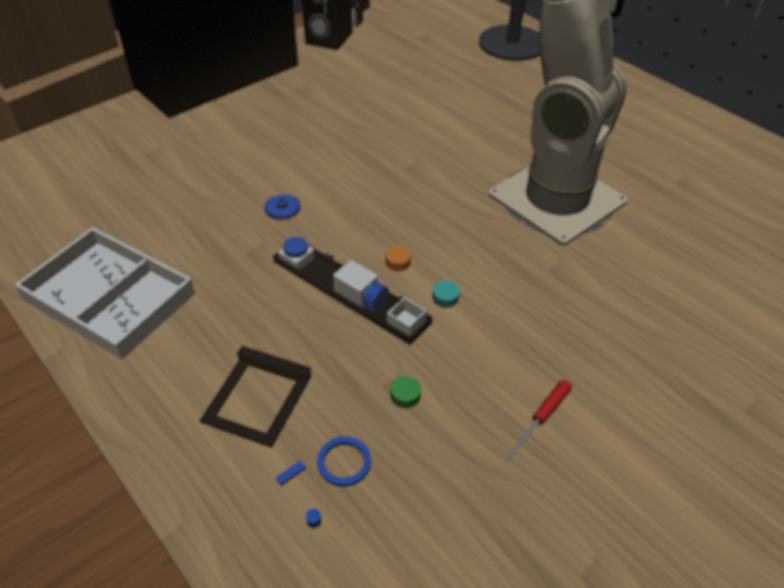

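View pics/top0.png

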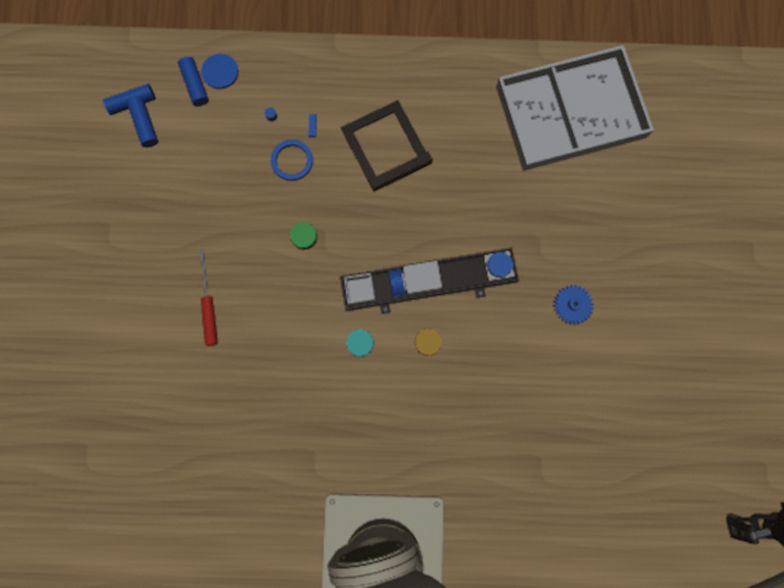

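Top view (scaled 1.4): the lying jar has its body at (422,278) and its blue cap at (397,283). Possible confusions are the short jar's cap (500,264), blue disc (220,71), gear (573,304), green cap (303,236), turquoise cap (360,343) and orange cap (428,342). I choose the blue cap at (397,283), on the lying jar in the rack between the cup at (359,289) and the short jar.

```bash
python3 - <<'E'
from h import *
import pickle
d=pickle.load(open("d.pkl","rb"))
c=d["top"]; W=cloud(c)
for n,cc in d.items():
    w=cloud(cc); print(n,"bench z",np.nanmedian(w[200:210,200:206,2]) if n=="top" else np.nanmedian(w[210:220,360:370,2]))
save(c,"crop.png",(230,165,385,235),5)
u0,v0,u1,v1=235,165,380,230
R=W[v0:v1,u0:u1].reshape(-1,3); col=c["color"][v0:v1,u0:u1].reshape(-1,3).astype(int)
wall=R[(R[:,2]>.014)&(R[:,2]<.026)&(col.max(1)<70)]
(cx,cy),(a,b),ang=cv2.minAreaRect((wall[:,:2]*1000).astype(np.float32)); print("rack rect",cx,cy,a,b,ang)
blue=(col[:,2]>col[:,0]+40)
white=(col.min(1)>110)
for n,m in(("blue",blue),("white",white)):
  q=R[m&(R[:,2]>.03)]
  lab=np.digitize(q[:,1],[-.16,-0.06,0.1])
  for k in np.unique(lab):
    s=q[lab==k]; print(n,k,len(s),np.round(np.nanmedian(s,0),4),np.round(np.percentile(s,[2,98],axis=0),4).tolist(), [round(x,1) for x in np.ravel(cv2.minAreaRect((s[:,:2]*1000).astype(np.float32))[0]+cv2.minAreaRect((s[:,:2]*1000).astype(np.float32))[1])],round(cv2.minAreaRect((s[:,:2]*1000).astype(np.float32))[2],1))
E
```

```text
scene bench z -0.00040723533239108486
top bench z 0.0008418742576753596
rack rect 550.992431640625 -77.82240295410156 70.33329772949219 359.84002685546875 11.378129005432129
blue 0 252 [ 0.5803 -0.2197  0.0462] [[0.5571, -0.2423, 0.0379], [0.6037, -0.1967, 0.0523]] [np.float64(580.2), np.float64(-219.1), np.float64(49.8), np.float64(50.2)] 11.7
blue 2 163 [ 0.5351 -0.0111  0.0551] [[0.5118, -0.0254, 0.0342], [0.5606, 0.0035, 0.063]] [np.float64(537.0), np.float64(-10.9), np.float64(51.1), np.float64(24.5)] 12.4
white 0 41 [ 0.564  -0.2015  0.0337] [[0.5511, -0.248, 0.031], [0.6074, -0.1901, 0.0405]] [np.float64(580.4), np.float64(-218.1), np.float64(50.6), np.float64(52.4)] 13.2
white 1 244 [ 0.5484 -0.0774  0.0607] [[0.5232, -0.0953, 0.0548], [0.577, -0.0606, 0.0658]] [np.float64(549.7), np.float64(-78.8), np.float64(55.8), np.float64(37.0)] 2.3
white 2 285 [ 0.5417 -0.0388  0.0597] [[0.4963, -0.0583, 0.0374], [0.5708, 0.087, 0.066]] [np.float64(533.3), np.float64(14.2), np.float64(54.5), np.float64(155.8)] 10.6
```

View pics/crop.png

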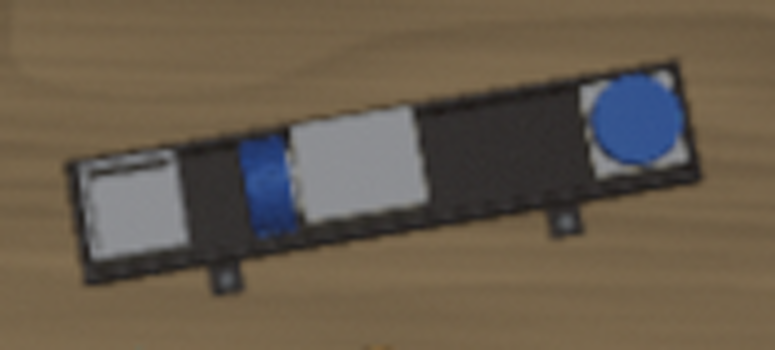

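The crop confirms it: blue cap at crop (268,185), attached to the white lying body (360,163), with the cup on its cap side and the short jar on its foot side. Next, the grasp poses.

```bash
cat >> h.py <<'E'
from scipy.spatial.transform import Rotation as Ro
A=0.2007; RX=np.array([-np.sin(A),np.cos(A),0]); RY=np.array([-np.cos(A),-np.sin(A),0]); C=np.array([.551,-.078,0])
def tgt(s,z,tilt,w=0,back=0,yaw=0):
    """grasp point at rack (s,w,z); tilt>0: gripper body towards +rack x. yaw: anticlockwise from above"""
    t=np.radians(tilt); zt=-np.sin(t)*RX+np.array([0,0,-np.cos(t)]); yt=-RY
    R=np.stack([np.cross(yt,zt),yt,zt],1)
    R=Ro.from_euler('z',yaw).as_matrix()@R
    g=C+s*RX+w*RY+np.array([0,0,z])
    return g+zt*(.008-back),R
def rel(p,R,p0=None,R0=None):
    o=get_obs()
    if p0 is None: p0=o["position"]; R0=Ro.from_quat(o["ee_rot"]).as_matrix()
    return np.round(R0.T@(p-p0),4).tolist(), np.round(Ro.from_matrix(R0.T@R).as_rotvec(),4).tolist()
def where():
    o=get_obs(); R=Ro.from_quat(o["ee_rot"]).as_matrix(); g=o["position"]-.008*R[:,2]-C
    print("t",round(o["clock"],2),"s,w,z mm",np.round([g@RX*1e3,g@RY*1e3,g[2]*1e3],1),"tilt",round(np.degrees(np.arctan2(-R[:,2]@RX,-R[2,2])),2),"yaw",round(np.arctan2(R[:,1]@-RX,-R[:,1]@RY)*-1,3),"F",np.round(o["ft_force"],1),"M",np.round(o["torque"],2),"w",round(o["grip_width"],3),"g",o["grasp_force"],"q",np.round(o["joint_pos"],2))
E
python3 - <<'E'
from h import *
where(); print(rel(*tgt(.030,.046,40,back=.11)))
E
```

```text
t 0.1 s,w,z mm [-438.3  510.6  249.6] tilt -0.07 yaw -1.549 F [ 0.   0.4 -0.3] M [0.02 0.04 0.01] w 0.999 g 0.0 q [ 1.33  0.33 -0.06  1.46  0.02  1.35 -0.09]
([0.5223, -0.5223, 0.1181], [-0.5397, -0.5516, -1.4797])
```

The rows are not in the units I measure in: shifts go in shares of 600 mm and turns go in shares of 2 rad. I convert before sending: -0.5223 m / 0.6 = -0.8705, 0.1181 m / 0.6 = 0.1968, -1.48 rad / 2 = -0.74.

Request:
{"op": "move_arm", "data": {
  "plan": [
    {"delta_pos": [0.8705,-0.8705,0.0833],"turn": [-0.27,-0.276,-0.74],"fingers": 0},
    {"delta_pos": [0.8705,-0.8705,0.0833],"turn": [-0.27,-0.276,-0.74],"fingers": 0},
    {"delta_pos": [0.8705,-0.8705,0.0833],"turn": [-0.27,-0.276,-0.74],"fingers": 0},
    {"delta_pos": [0.8705,-0.8705,0.0833],"turn": [-0.27,-0.276,-0.74],"fingers": 0},
    {"delta_pos": [0.8705,-0.8705,0.0833],"turn": [-0.27,-0.276,-0.74],"fingers": 0},
    {"delta_pos": [0.8705,-0.8705,0.0833],"turn": [-0.27,-0.276,-0.74],"fingers": 0},
    {"delta_pos": [0.8705,-0.8705,0.0833],"turn": [-0.27,-0.276,-0.74],"fingers": 0},
    {"delta_pos": [0.8705,-0.8705,0.0833],"turn": [-0.27,-0.276,-0.74],"fingers": 0},
    {"delta_pos": [0.8705,-0.8705,0.0833],"turn": [-0.27,-0.276,-0.74],"fingers": 0},
    {"delta_pos": [0.8705,-0.8705,0.0833],"turn": [-0.27,-0.276,-0.74],"fingers": 0},
    {"delta_pos": [0.8705,-0.8705,0.1968],"turn": [-0.27,-0.276,-0.74],"fingers": 0},
    {"delta_pos": [0.8705,-0.8705,0.1968],"turn": [-0.27,-0.276,-0.74],"fingers": 0}
  ]
}}

```text
clock: 1.6
position: [0.5273, 0.0072, 0.13]
ee_rot: [0.595, 0.727, -0.217, 0.266]
ft_force: [1.0, -0.8, 1.4]
grip_width: 1.0
grasp_force: 0.0
```

```bash
python3 - <<'E'
from h import *
where(); print(rel(*tgt(.030,.046,40,back=.11)))
E
```

```text
t 1.6 s,w,z mm [ 93.4   6.2 136.1] tilt 40.11 yaw -0.001 F [ 1.  -0.8  1.4] M [0.62 0.09 0.05] w 1.0 g 0.0 q [ 0.3   0.51 -0.97  1.87  1.02  1.51 -0.84]
([0.0094, 0.0062, -0.0003], [-0.0004, 0.002, -0.001])
```

Scaled: 0.0094 m / 0.6 = 0.0157, 0.0062 m / 0.6 = 0.0103.

Request:
{"op": "move_arm", "data": {
  "plan": [
    {"delta_pos": [0.0157,0.0103,0],"turn": [0,0,0],"fingers": 0},
    {"delta_pos": [0.0157,0.0103,0],"turn": [0,0,0],"fingers": 0}
  ]
}}

```text
clock: 1.85
position: [0.5308, 0.0147, 0.1248]
ee_rot: [0.594, 0.728, -0.217, 0.265]
ft_force: [0.2, -0.3, 1.0]
grip_width: 1.0
grasp_force: 0.0
```

```bash
python3 - <<'E'
from h import *
where(); print(rel(*tgt(.030,.046,40)))
save(camera("wrist"),"w1.png"); print({k:v for k,v in camera("wrist").items() if k in("fx","cx","cy","tool_from_camera")})
E
```

```text
t 1.85 s,w,z mm [100.1   1.3 130.9] tilt 40.07 yaw 0.001 F [ 0.2 -0.3  1. ] M [ 0.67  0.17 -0.02] w 1.0 g 0.0 q [ 0.28  0.53 -0.96  1.85  1.03  1.52 -0.85]
([0.001, 0.0014, 0.1101], [-0.0003, 0.0012, 0.002])
{'fx': 325.19226210127806, 'cx': 276.6623056640427, 'cy': 208.32348828411227, 'tool_from_camera': array([[-3.49746493e-04, -9.47813666e-01, -3.18824610e-01,
         8.30009927e-02],
       [ 9.99999861e-01, -4.56889442e-04,  2.61270960e-04,
         2.09656449e-03],
       [-3.93303785e-04, -3.18824475e-01,  9.47813695e-01,
        -1.31812071e-01],
       [ 0.00000000e+00,  0.00000000e+00,  0.00000000e+00,
         1.00000000e+00]])}
```

View pics/w1.png

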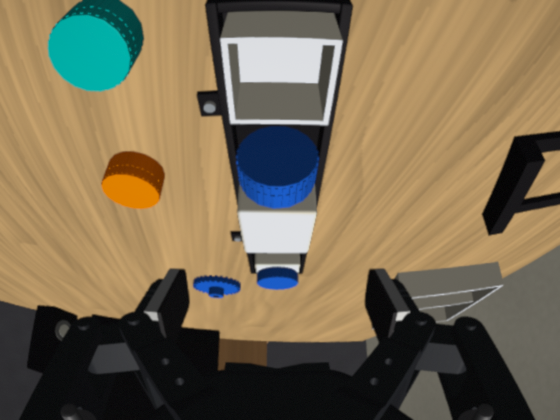

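The wrist view shows the jar body (277,230) and cap (277,165) centred between the fingers, with the cup ahead at (282,80). Now I advance and grip.

Scaled: 0.11 m / 0.6 = 0.1833, 0.085 m / 0.6 = 0.1417, 0.002 rad / 2 = 0.001.

Request:
{"op": "move_arm", "data": {
  "plan": [
    {"delta_pos": [0.0017,0.0023,0.0833],"turn": [0,0.0005,0.001],"fingers": 0},
    {"delta_pos": [0.0017,0.0023,0.1417],"turn": [0,0.0005,0.001],"fingers": 0},
    {"delta_pos": [0.0017,0.0023,0.1833],"turn": [0,0.0005,0.001],"fingers": 0},
    {"delta_pos": [0.0017,0.0023,0.1833],"turn": [0,0.0005,0.001],"fingers": 0}
  ]
}}

```text
clock: 2.45
position: [0.546, -0.0561, 0.0408]
ee_rot: [0.596, 0.726, -0.217, 0.265]
ft_force: [0.1, 0.3, -0.3]
grip_width: 0.999
grasp_force: 0.0
```

```bash
python3 - <<'E'
from h import *
where()
E
```

```text
t 2.45 s,w,z mm [27.6  0.6 46.9] tilt 40.12 yaw -0.004 F [ 0.1  0.3 -0.3] M [ 0.68  0.12 -0.04] w 0.999 g 0.0 q [ 0.33  0.64 -0.86  1.92  1.18  1.38 -0.9 ]
```

Request:
{"op": "move_arm", "data": {
  "plan": [
    {"delta_pos": [0,0,0],"turn": [0,0,0],"fingers": 0.3},
    {"delta_pos": [0,0,0],"turn": [0,0,0],"fingers": 0.5},
    {"delta_pos": [0,0,0],"turn": [0,0,0],"fingers": 1},
    {"delta_pos": [0,0,0],"turn": [0,0,0],"fingers": 1},
    {"delta_pos": [0,0,0],"turn": [0,0,0],"fingers": 1},
    {"delta_pos": [0,0,0],"turn": [0,0,0],"fingers": 1}
  ],
  "force": 60
}}

```text
clock: 3.2
position: [0.5468, -0.0527, 0.0419]
ee_rot: [0.595, 0.727, -0.216, 0.266]
ft_force: [-3.7, 1.5, 7.6]
grip_width: 0.649
grasp_force: 65.6
```

```bash
python3 - <<'E'
from h import *
where()
E
```

```text
t 3.2 s,w,z mm [30.8 -0.9 48. ] tilt 40.07 yaw 0.0 F [-3.7  1.5  7.6] M [ 0.19  0.46 -0.48] w 0.649 g 65.63713073730469 q [ 0.33  0.64 -0.86  1.92  1.18  1.38 -0.9 ]
```

```bash
python3 - <<'E'
from h import *
o=get_obs(); p0=o["position"];R0=Ro.from_quat(o["ee_rot"]).as_matrix()
for k in range(0,11):
    th=k*np.pi/20
    z=.008+.0488*np.sin(th)+.044*np.cos(th)
    if k==10: z+=.004
    d,t=rel(*tgt(.031-.067*k/10,z,40-9*k,w=-.0009),p0,R0); print(d,t)
E
```

```text
[-0.0024, -0.0, -0.0032] [0.0021, 0.0012, -0.0018]
[-0.0108, -0.0, -0.0044] [0.0023, 0.1583, -0.0016]
[-0.0185, -0.0, -0.0049] [0.0024, 0.3154, -0.0014]
[-0.0253, -0.0, -0.0044] [0.0025, 0.4725, -0.0012]
[-0.0313, 0.0, -0.003] [0.0026, 0.6295, -0.001]
[-0.0363, 0.0, -0.0005] [0.0027, 0.7866, -0.0008]
[-0.0404, 0.0, 0.003] [0.0028, 0.9437, -0.0006]
[-0.0437, 0.0, 0.0077] [0.0029, 1.1008, -0.0004]
[-0.0461, -0.0, 0.0135] [0.003, 1.2579, -0.0002]
[-0.0478, -0.0, 0.0204] [0.003, 1.4149, 0.0001]
[-0.0513, -0.0, 0.0252] [0.0031, 1.572, 0.0003]
```

Scaled: -0.0513 m / 0.6 = -0.0855, -0.0478 m / 0.6 = -0.0797, 1.571 rad / 2 = 0.7855.

Request:
{"op": "move_arm", "data": {
  "plan": [
    {"delta_pos": [-0.004,0,-0.0053],"turn": [0,0,0],"fingers": 1},
    {"delta_pos": [-0.018,0,-0.0073],"turn": [0,0.0785,0],"fingers": 1},
    {"delta_pos": [-0.0308,0,-0.0082],"turn": [0,0.157,0],"fingers": 1},
    {"delta_pos": [-0.0422,0,-0.0073],"turn": [0,0.2355,0],"fingers": 1},
    {"delta_pos": [-0.0522,0,-0.005],"turn": [0,0.314,0],"fingers": 1},
    {"delta_pos": [-0.0605,0,-0.0008],"turn": [0,0.3925,0],"fingers": 1},
    {"delta_pos": [-0.0673,0,0.005],"turn": [0,0.471,0],"fingers": 1},
    {"delta_pos": [-0.0728,0,0.0128],"turn": [0,0.55,0],"fingers": 1},
    {"delta_pos": [-0.0768,0,0.0225],"turn": [0,0.6285,0],"fingers": 1},
    {"delta_pos": [-0.0797,0,0.034],"turn": [0,0.707,0],"fingers": 1},
    {"delta_pos": [-0.0855,0,0.042],"turn": [0,0.7855,0],"fingers": 1},
    {"delta_pos": [-0.0855,0,0.042],"turn": [0,0.7855,0],"fingers": 1}
  ],
  "force": 80
}}

```text
clock: 4.7
position: [0.5572, -0.1105, 0.0514]
ee_rot: [0.575, 0.7, 0.269, -0.328]
ft_force: [-0.5, -0.1, -3.0]
grip_width: 0.64
grasp_force: 86.5
```

```bash
python3 - <<'E'
from h import *
where()
c=camera("scene"); save(c,"s2.png",(180,150,340,270),4)
c=camera("top");W=cloud(c);u0,v0,u1,v1=235,150,380,235
R=W[v0:v1,u0:u1].reshape(-1,3); col=c["color"][v0:v1,u0:u1].reshape(-1,3).astype(int)
m=(col[:,2]>col[:,0]+40)&(R[:,2]>.07); s=R[m]-C
print(m.sum(), np.round([np.median(s@RX),np.median(s@RY),np.median(s[:,2])],4) if m.any() else "")
E
```

```text
t 4.7 s,w,z mm [-39.2   0.4  56.5] tilt -50.16 yaw -0.006 F [-0.5 -0.1 -3. ] M [-1.43 -0.24  0.02] w 0.64 g 86.50408387184143 q [ 1.16  1.18 -1.17  1.4   0.23  1.46  0.3 ]
312 [-0.0207 -0.0007  0.1075]
```

View pics/s2.png

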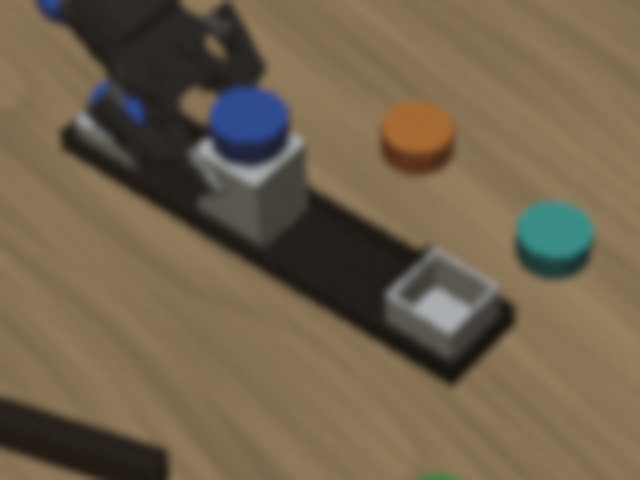

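The scene crop shows the jar upright and gripped between the cup (440,300) and the short jar (115,130). Its cap at (250,120) is about 4 mm above its seated height. I lower it now and release.

Scaled: -0.0038 m / 0.6 = -0.0063, 0.0032 m / 0.6 = 0.0053.

Request:
{"op": "move_arm", "data": {
  "plan": [
    {"delta_pos": [-0.0025,0,0.0022],"turn": [0,0,0],"fingers": 1},
    {"delta_pos": [-0.005,0,0.0042],"turn": [0,0,0],"fingers": 1},
    {"delta_pos": [-0.0063,0,0.0053],"turn": [0,0,0],"fingers": 1},
    {"delta_pos": [-0.0063,0,0.0053],"turn": [0,0,0],"fingers": 1}
  ],
  "force": 40
}}

```text
clock: 5.3
position: [0.5574, -0.1083, 0.0494]
ee_rot: [0.574, 0.702, 0.268, -0.326]
ft_force: [-0.1, -0.2, -2.7]
grip_width: 0.644
grasp_force: 86.8
```

```bash
python3 - <<'E'
from h import *
where()
E
```

```text
t 5.3 s,w,z mm [-37.1  -0.2  54.5] tilt -49.94 yaw -0.001 F [-0.1 -0.2 -2.7] M [-1.28 -0.23  0.07] w 0.644 g 86.75955891609192 q [ 1.16  1.18 -1.17  1.4   0.23  1.46  0.3 ]
```

Request:
{"op": "move_arm", "data": {
  "plan": [
    {"delta_pos": [-0.002,0,0.0017],"turn": [0,0,0],"fingers": 1},
    {"delta_pos": [-0.0038,0,0.0032],"turn": [0,0,0],"fingers": 1},
    {"delta_pos": [-0.0038,0,0.0032],"turn": [0,0,0],"fingers": 1}
  ]
}}

```text
clock: 5.68
position: [0.5574, -0.1083, 0.0493]
ee_rot: [0.573, 0.702, 0.269, -0.327]
ft_force: [-7.7, -6.4, 17.5]
grip_width: 0.641
grasp_force: 88.6
```

```bash
python3 - <<'E'
from h import *
where()
c=camera("top");W=cloud(c);u0,v0,u1,v1=235,150,380,235
R=W[v0:v1,u0:u1].reshape(-1,3); col=c["color"][v0:v1,u0:u1].reshape(-1,3).astype(int)
m=(col[:,2]>col[:,0]+40)&(R[:,2]>.07); s=R[m]-C
print(m.sum(), np.round([np.median(s@RX),np.median(s@RY),np.median(s[:,2])],4) if m.any() else "")
E
```

```text
t 5.67 s,w,z mm [-37.1  -0.2  54.4] tilt -50.12 yaw -0.0 F [-7.7 -6.4 17.5] M [0.83 1.66 1.34] w 0.641 g 88.5916543006897 q [ 1.16  1.19 -1.17  1.4   0.23  1.46  0.3 ]
311 [-0.0202 -0.0009  0.1039]
```

Contact with the floor (17 N up). Release and back off.

Scaled: -0.13 m / 0.6 = -0.2167, -0.11 m / 0.6 = -0.1833.

Request:
{"op": "move_arm", "data": {
  "plan": [
    {"delta_pos": [0,0,0],"turn": [0,0,0],"fingers": 0.5},
    {"delta_pos": [0,0,0],"turn": [0,0,0],"fingers": 0},
    {"delta_pos": [0,0,0],"turn": [0,0,0],"fingers": 0},
    {"delta_pos": [0,0,0],"turn": [0,0,0],"fingers": 0},
    {"delta_pos": [0,0,-0.05],"turn": [0,0,0],"fingers": 0},
    {"delta_pos": [0.0333,0,-0.1333],"turn": [0,0,0],"fingers": 0},
    {"delta_pos": [0.1,0,-0.1833],"turn": [0,0,0],"fingers": 0},
    {"delta_pos": [0.1667,0,-0.2167],"turn": [0,0,0],"fingers": 0},
    {"delta_pos": [0.1667,0,-0.2167],"turn": [0,0,0],"fingers": 0}
  ]
}}

```text
clock: 6.85
position: [0.565, -0.1418, 0.2099]
ee_rot: [0.573, 0.703, 0.269, -0.325]
ft_force: [0.8, 0.7, -0.3]
grip_width: 1.003
grasp_force: 0.0
```

```bash
cat >> h.py <<'E'
def cap():
    c=camera("top");W=cloud(c);u0,v0,u1,v1=235,140,380,235
    R=W[v0:v1,u0:u1].reshape(-1,3); col=c["color"][v0:v1,u0:u1].reshape(-1,3).astype(int)
    m=(col[:,2]>col[:,0]+40)&(R[:,2]>.095); s=R[m]-C
    if m.any():
        r=cv2.minAreaRect((s[:,:2]*1000).astype(np.float32)); k=np.array([*r[0],0])/1e3
        print("cap n",m.sum(),"s,w,z",np.round([np.median(s@RX),np.median(s@RY),np.median(s[:,2]),s[:,2].min(),s[:,2].max()],4),"rect",np.round([k@RX,k@RY],4),r[1])
E
python3 - <<'E'
from h import *
where();cap()
print(rel(*tgt(-.0205,.098,0,back=.06)))
save(camera("scene"),"s3.png",(180,150,340,270),4)
E
```

```text
t 6.85 s,w,z mm [-71.4  -1.  215.1] tilt -49.85 yaw 0.0 F [ 0.8  0.7 -0.3] M [-0.84 -0.19  0.01] w 1.003 g 0.0 q [ 1.17  1.04 -1.27  1.26  0.12  1.68  0.22]
cap n 314 s,w,z [-0.0209  0.0005  0.104   0.0971  0.2698] rect [-0.0516  0.0075] (116.04203796386719, 50.152164459228516)
([-0.0146, -0.0005, 0.0718], [0.0029, -0.8705, 0.0009])
```

View pics/s3.png

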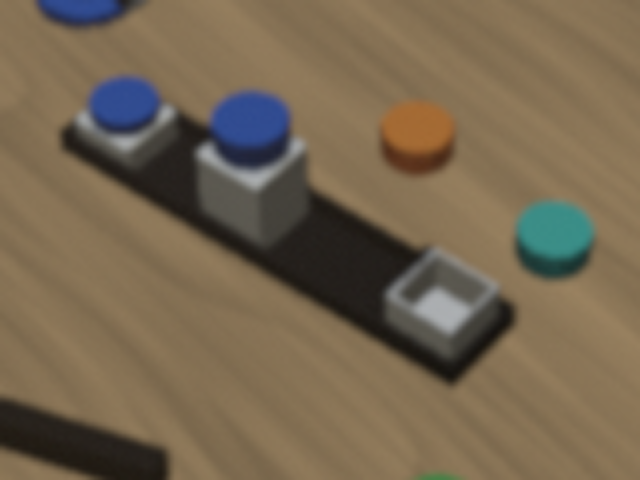

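The jar stands upright at crop (250,180) with its blue cap level, between the short jar (125,115) and the cup (440,300). Next I go above it, tool down, pre-rotated 0.7 rad clockwise.

```bash
python3 - <<'E'
from h import *
print(rel(*tgt(-.0205,.096,0,w=-.0003,back=.06,yaw=-.7)))
E
```

```text
([-0.0149, 0.0003, 0.0724], [-0.3033, -0.835, 0.6539])
```

Scaled: 0.0724 m / 0.6 = 0.1207, -0.0149 m / 0.6 = -0.0248, -0.835 rad / 2 = -0.4175.

Request:
{"op": "move_arm", "data": {
  "plan": [
    {"delta_pos": [-0.0248,0.0005,0.1207],"turn": [-0.1517,-0.4175,0.327],"fingers": 0},
    {"delta_pos": [-0.0248,0.0005,0.1207],"turn": [-0.1517,-0.4175,0.327],"fingers": 0},
    {"delta_pos": [-0.0248,0.0005,0.1207],"turn": [-0.1517,-0.4175,0.327],"fingers": 0},
    {"delta_pos": [-0.0248,0.0005,0.1207],"turn": [-0.1517,-0.4175,0.327],"fingers": 0},
    {"delta_pos": [-0.0248,0.0005,0.1207],"turn": [-0.1517,-0.4175,0.327],"fingers": 0},
    {"delta_pos": [-0.0248,0.0005,0.1207],"turn": [-0.1517,-0.4175,0.327],"fingers": 0},
    {"delta_pos": [-0.0248,0.0005,0.1207],"turn": [-0.1517,-0.4175,0.327],"fingers": 0},
    {"delta_pos": [-0.0248,0.0005,0.1207],"turn": [-0.1517,-0.4175,0.327],"fingers": 0},
    {"delta_pos": [-0.0248,0.0005,0.1207],"turn": [-0.1517,-0.4175,0.327],"fingers": 0}
  ]
}}

```text
clock: 8.07
position: [0.5551, -0.0998, 0.1474]
ee_rot: [0.86, 0.51, 0.0, -0.002]
ft_force: [-0.3, 0.5, 0.2]
grip_width: 0.999
grasp_force: 0.0
```

```bash
python3 - <<'E'
from h import *
for i in range(4):
    where(); print(rel(*tgt(-.0205,.096,0,w=-.0003,yaw=-.7))); c=camera("wrist")
save(c,"w2.png")
E
```

```text
t 8.07 s,w,z mm [-22.2   0.4 155.4] tilt -0.2 yaw -0.702 F [-0.3  0.5  0.2] M [-0.04  0.02 -0.02] w 0.999 g 0.0 q [ 0.92  0.47 -1.03  1.7   0.42  1.22 -0.71]
([0.0015, -0.0004, 0.0594], [-0.0028, -0.0023, -0.002])
t 8.12 s,w,z mm [-22.    0.3 155.6] tilt -0.19 yaw -0.702 F [-1.5 -0.6 -0.2] M [0.01 0.03 0.06] w 1.003 g 0.0 q [ 0.92  0.47 -1.03  1.7   0.42  1.22 -0.71]
([0.0014, -0.0004, 0.0596], [-0.0024, -0.0022, -0.0021])
t 8.18 s,w,z mm [-21.7   0.2 155.7] tilt -0.16 yaw -0.702 F [-0.5 -0.4 -0.1] M [-0.01  0.01 -0.01] w 1.001 g 0.0 q [ 0.92  0.47 -1.03  1.7   0.42  1.22 -0.71]
([0.0011, -0.0003, 0.0597], [-0.0021, -0.0019, -0.002])
t 8.22 s,w,z mm [-21.5   0.  155.9] tilt -0.14 yaw -0.702 F [ 0.8  0.7 -0.8] M [-0.02  0.02  0.02] w 0.996 g 0.0 q [ 0.92  0.47 -1.03  1.7   0.42  1.22 -0.71]
([0.0008, -0.0003, 0.0599], [-0.0016, -0.0017, -0.0016])
```

View pics/w2.png

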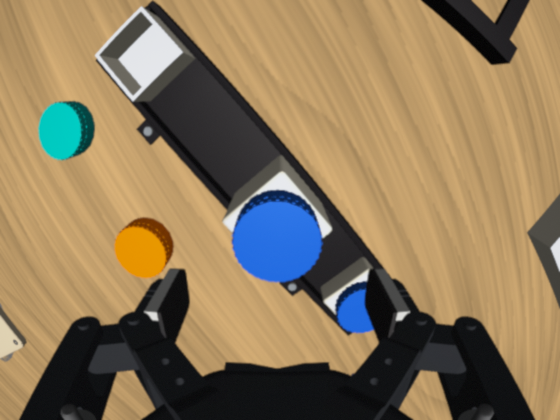

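The wrist view shows the cap (277,238) centred between the fingers. I'll refine its centre with the range data.

```bash
python3 - <<'E'
from h import *
o=get_obs(); c=camera("wrist"); z=c["range_z"]; v,u=np.indices(z.shape)
dx,dy=u-c["cx"],v-c["cy"]; r=np.hypot(dx,dy); th=r/c["fx"]; k=np.tan(th)/np.maximum(r,1e-9)
P=np.stack([dx*k*z,dy*k*z,z,np.ones_like(z)],-1)@np.array(c["tool_from_camera"]).T
col=c["color"].astype(int); R=Ro.from_quat(o["ee_rot"]).as_matrix()
W=P[...,:3]@R.T+o["position"]
m=(col[...,2]>col[...,0]+60)&(W[...,2]>.098)&(W[...,2]<.11)&(z>0)
q=P[m][:,:3]; (cx,cy),rr=cv2.minEnclosingCircle((q[:,:2]*1e3).astype(np.float32))
print(m.sum(),cx,cy,rr,np.median(W[m][:,2]),"top z rel tool",np.median(q[:,2]))
g=W[m]-C; (a,b),rr=cv2.minEnclosingCircle((np.stack([g@RX,g@RY],1)*1e3).astype(np.float32)); print("s,w",a,b,rr)
where();cap()
E
```

```text
5843 2.453857421875 1.542348027229309 27.681562423706055 0.10274147219716157 top z rel tool 0.04530462758691883
s,w -20.207536697387695 -2.8359503746032715 27.681283950805664
t 8.32 s,w,z mm [-20.9  -0.2 156.2] tilt -0.1 yaw -0.701 F [-0.1 -0.  -0.6] M [-0.03 -0.04  0.02] w 0.998 g 0.0 q [ 0.92  0.47 -1.03  1.7   0.42  1.22 -0.71]
cap n 6 s,w,z [ 0.0075 -0.0004  0.1644  0.1     0.2269] rect [ 0.0072 -0.0013] (2.014554262161255, 32.732704162597656)
```

Scaled: 0.06 m / 0.6 = 0.1, 0.03 m / 0.6 = 0.05.

Request:
{"op": "move_arm", "data": {
  "plan": [
    {"delta_pos": [0.002,0.0013,0.05],"turn": [0,0,0],"fingers": 0},
    {"delta_pos": [0.002,0.0013,0.0833],"turn": [0,0,0],"fingers": 0},
    {"delta_pos": [0.002,0.0013,0.1],"turn": [0,0,0],"fingers": 0},
    {"delta_pos": [0.002,0.0013,0.1],"turn": [0,0,0],"fingers": 0},
    {"delta_pos": [0.002,0.0013,0.1],"turn": [0,0,0],"fingers": 0},
    {"delta_pos": [0.002,0.0013,0.1],"turn": [0,0,0],"fingers": 0},
    {"delta_pos": [0.002,0.0013,0.1],"turn": [0,0,0],"fingers": 0.2},
    {"delta_pos": [0.002,0.0013,0.1],"turn": [0,0,0],"fingers": 0.3}
  ],
  "force": 60
}}

```text
clock: 9.38
position: [0.5568, -0.0972, 0.0886]
ee_rot: [0.86, 0.51, 0.0, -0.0]
ft_force: [0.8, 0.3, -1.7]
grip_width: 0.698
grasp_force: 0.0
```

```bash
python3 - <<'E'
from h import *
where()
E
```

```text
t 9.38 s,w,z mm [-20.   -1.8  96.6] tilt -0.03 yaw -0.7 F [ 0.8  0.3 -1.7] M [-0.04 -0.01  0.04] w 0.698 g 0.0 q [ 0.88  0.54 -0.98  1.75  0.49  1.12 -0.76]
```

Request:
{"op": "move_arm", "data": {
  "plan": [
    {"delta_pos": [0,0,0],"turn": [0,0,0],"fingers": 1},
    {"delta_pos": [0,0,0],"turn": [0,0,0],"fingers": 1},
    {"delta_pos": [0,0,0],"turn": [0,0,0],"fingers": 1},
    {"delta_pos": [0,0,0],"turn": [0,0,0],"fingers": 1},
    {"delta_pos": [0,0,0],"turn": [0,0,0],"fingers": 1}
  ],
  "force": 60
}}

```text
clock: 10.0
position: [0.5567, -0.097, 0.0889]
ee_rot: [0.86, 0.511, 0.0, -0.0]
ft_force: [-2.5, 0.0, 5.1]
grip_width: 0.61
grasp_force: 61.6
```

```bash
python3 - <<'E'
from h import *
where(); print(get_obs()["position"])
E
```

```text
t 10.0 s,w,z mm [-19.8  -1.8  96.9] tilt -0.04 yaw -0.7 F [-2.5  0.   5.1] M [0.09 0.54 0.01] w 0.61 g 61.61650777014074 q [ 0.88  0.54 -0.98  1.75  0.49  1.12 -0.76]
[ 0.55673992 -0.09701255  0.08886204]
```

Scaled: -0.0012 m / 0.6 = -0.002, -0.001 m / 0.6 = -0.0017, -0.6 rad / 2 = -0.3.

Request:
{"op": "move_arm", "data": {
  "plan": [
    {"delta_pos": [0,0,0],"turn": [0,0,0],"fingers": 1},
    {"delta_pos": [0,0,0],"turn": [0,0,-0.025],"fingers": 1},
    {"delta_pos": [0,0,0],"turn": [0,0,-0.06],"fingers": 1},
    {"delta_pos": [0,0,-0.0003],"turn": [0,0,-0.1],"fingers": 1},
    {"delta_pos": [0,0,-0.0007],"turn": [0,0,-0.14],"fingers": 1},
    {"delta_pos": [0,0,-0.001],"turn": [0,0,-0.18],"fingers": 1},
    {"delta_pos": [0,0,-0.0013],"turn": [0,0,-0.22],"fingers": 1},
    {"delta_pos": [0,0,-0.0017],"turn": [0,0,-0.26],"fingers": 1},
    {"delta_pos": [0,0,-0.002],"turn": [0,0,-0.3],"fingers": 1}
  ],
  "force": 90
}}

```text
clock: 11.12
position: [0.5566, -0.0969, 0.0902]
ee_rot: [0.67, 0.743, 0.0, -0.0]
ft_force: [-3.4, 0.8, 6.3]
grip_width: 0.607
grasp_force: 92.5
```

```bash
python3 - <<'E'
from h import *
where()
E
```

```text
t 11.12 s,w,z mm [-19.6  -1.8  98.2] tilt -0.05 yaw -0.097 F [-3.4  0.8  6.3] M [ 0.21  0.78 -0.1 ] w 0.607 g 92.53990640456323 q [ 0.95  0.6  -1.1   1.75  0.58  1.16 -0.22]
```

Scaled: -0.0013 m / 0.6 = -0.0022, -0.0011 m / 0.6 = -0.0018, -0.88 rad / 2 = -0.44.

Request:
{"op": "move_arm", "data": {
  "plan": [
    {"delta_pos": [0,0,-0.0003],"turn": [0,0,-0.045],"fingers": 1},
    {"delta_pos": [0,0,-0.0007],"turn": [0,0,-0.09],"fingers": 1},
    {"delta_pos": [0,0,-0.001],"turn": [0,0,-0.135],"fingers": 1},
    {"delta_pos": [0,0,-0.0015],"turn": [0,0,-0.18],"fingers": 1},
    {"delta_pos": [0,0,-0.0018],"turn": [0,0,-0.225],"fingers": 1},
    {"delta_pos": [0,0,-0.0022],"turn": [0,0,-0.27],"fingers": 1},
    {"delta_pos": [0,0,-0.0022],"turn": [0,0,-0.315],"fingers": 1},
    {"delta_pos": [0,0,-0.0022],"turn": [0,0,-0.36],"fingers": 1},
    {"delta_pos": [0,0,-0.0022],"turn": [0,0,-0.405],"fingers": 1},
    {"delta_pos": [0,0,-0.0022],"turn": [0,0,-0.44],"fingers": 1},
    {"delta_pos": [0,0,-0.0022],"turn": [0,0,-0.44],"fingers": 1}
  ]
}}

```text
clock: 12.5
position: [0.5561, -0.0973, 0.091]
ee_rot: [0.29, 0.957, 0.0, -0.001]
ft_force: [-4.8, -0.0, 6.3]
grip_width: 0.602
grasp_force: 92.6
```

```bash
python3 - <<'E'
from h import *
where()
save(camera("scene"),"s4.png",(180,150,340,270),4)
E
```

```text
t 12.5 s,w,z mm [-20.   -1.2  99. ] tilt -0.05 yaw 0.781 F [-4.8 -0.   6.3] M [-0.09  1.09 -0.03] w 0.602 g 92.64601549424697 q [ 1.04  0.71 -1.26  1.75  0.72  1.24  0.57]
```

View pics/s4.png

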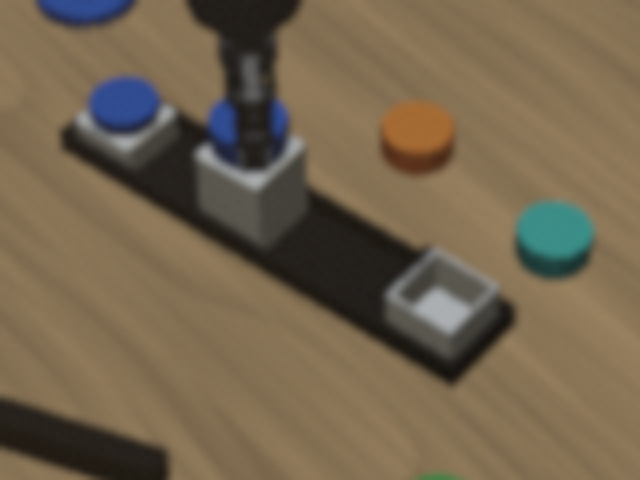

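The jar hasn't turned (crop (250,180)), the cap is held at (248,130) and the thread torque is gone. Lift straight up.

Scaled: -0.013 m / 0.6 = -0.0217, -0.009 m / 0.6 = -0.015.

Request:
{"op": "move_arm", "data": {
  "plan": [
    {"delta_pos": [0,0,-0.0033],"turn": [0,0,0],"fingers": 1},
    {"delta_pos": [0,0,-0.0083],"turn": [0,0,0],"fingers": 1},
    {"delta_pos": [0,0,-0.015],"turn": [0,0,0],"fingers": 1},
    {"delta_pos": [0,0,-0.0217],"turn": [0,0,0],"fingers": 1},
    {"delta_pos": [0,0,-0.0217],"turn": [0,0,0],"fingers": 1}
  ]
}}

```text
clock: 13.18
position: [0.5571, -0.0972, 0.1044]
ee_rot: [0.291, 0.957, 0.0, 0.0]
ft_force: [-0.3, -0.7, -0.0]
grip_width: 0.602
grasp_force: 93.6
```

```bash
python3 - <<'E'
from h import *
where()
E
```

```text
t 13.18 s,w,z mm [-20.1  -2.2 112.4] tilt -0.03 yaw 0.78 F [-0.3 -0.7 -0. ] M [0.   0.   0.01] w 0.602 g 93.60916341596749 q [ 1.05  0.7  -1.28  1.73  0.7   1.26  0.58]
```

Scaled: -0.021 m / 0.6 = -0.035, -0.013 m / 0.6 = -0.0217.

Request:
{"op": "move_arm", "data": {
  "plan": [
    {"delta_pos": [0,0,-0.01],"turn": [0,0,0],"fingers": 1},
    {"delta_pos": [0,0,-0.0217],"turn": [0,0,0],"fingers": 1},
    {"delta_pos": [0,0,-0.035],"turn": [0,0,0],"fingers": 1},
    {"delta_pos": [0,0,-0.035],"turn": [0,0,0],"fingers": 1},
    {"delta_pos": [0,0,-0.035],"turn": [0,0,0],"fingers": 1},
    {"delta_pos": [0,0,-0.035],"turn": [0,0,0],"fingers": 1},
    {"delta_pos": [0,0,-0.035],"turn": [0,0,0],"fingers": 1},
    {"delta_pos": [0,0,-0.035],"turn": [0,0,0],"fingers": 1}
  ]
}}

```text
clock: 14.18
position: [0.5567, -0.0972, 0.1248]
ee_rot: [0.291, 0.957, 0.0, -0.0]
ft_force: [-0.6, 0.8, 0.0]
grip_width: 0.605
grasp_force: 93.6
```

```bash
python3 - <<'E'
from h import *
where()
save(camera("scene"),"s5.png",(180,130,340,250),4)
E
```

```text
t 14.18 s,w,z mm [-20.   -1.7 132.8] tilt -0.05 yaw 0.78 F [-0.6  0.8  0. ] M [ 0.06 -0.04 -0.01] w 0.605 g 93.61086536664516 q [ 1.06  0.68 -1.3   1.72  0.68  1.29  0.59]
```

View pics/s5.png

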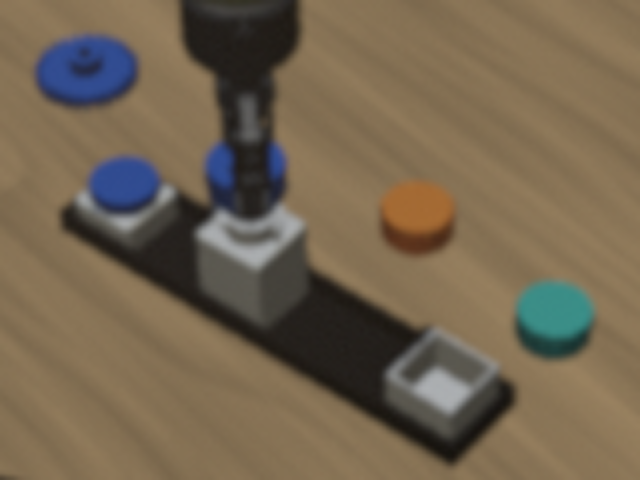

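The cap is held level at (245,175), above the open neck (255,230) of the jar, which stands in the rack; neighbours and gear haven't moved. Handing in.

```bash
python3 -c "
from h import *
print(hand_in())"
```

```text
the job is handed in; nothing more can be done
None
```

I handed the job in at about 14 s: the jar is standing upright in the rack between its neighbours, and the gripper is holding its unscrewed cap level, rim about 25 mm above the open neck (about 16 mm above the freed seal).

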